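# Open the loading block and hold a combustion boat ready over its pocket

### The arm

A 7-joint arm with a two-finger parallel gripper is mounted at the origin on a cart in front of the work surface, level with it; the furniture and walls round the work are solid. World frame = base frame: x ahead of the robot, y to its left, z up, the work surface at z = 0. Lengths are in m, angles in rad, forces in N, time in s.
With the tool pointing down it reaches from about 0.4 to 0.9 m from the base axis. Payload 5.5 kg.
Tool frame: the origin (TCP) lies midway between the tips of the shut fingers; the grasp point (between the pads) lies 19 mm behind it (manip.grip_depth is the distance from the TCP to the grasp point, in m); z points along the fingers, y is the line along which they close (so a half turn about z gives the same grasp; the last joint's range is limited). The gripper opens to 92 mm and grips with 3 to 60 N. Pads are 19 mm wide; open, the fingers measure 130 mm over their backs; the gripper's body (75 mm by 190 mm) begins 47 mm behind the grasp point.
Start: joints at [-0.986, 0.501, -0.427, 1.55, 0.221, 1.138, -0.21], TCP at [0.206, 0.617, 0.227] pointing down, gripper open.
Joint ranges: [-2.88, 2.88], [-0.31, 2.03], [-1.54, 1.56], [0.2, 2.42], [-1.41, 4.55], [0.19, 2.02], [-2.57, 2.57]. Speed limits (rad/s): [2.57, 2.57, 3.14, 3.14, 3.14, 3.14, 3.14].

### API

Orientations are given as a unit quaternion [x, y, z, w].
In Python, from bench import manip, effector, viewer gives the robot as it stands. Calls block until the motion is done:
- manip.move_pose(position, orientation): joint-space move of the TCP to a pose.
- manip.servo_line(position, ori=None, vel=0.15): straight line of the TCP; ori=None keeps the orientation; vel is the mean speed in m/s.
- manip.movej(angles): joint-space move.
- effector.open_jaws() and effector.close(f_grip=None): open the fingers fully, or close them until they stop; f_grip is the grip in N (None keeps the last).
- manip.sleep(seconds).
- manip.solve_ik(position, orientation): joint angles nearest the present ones, or None.
- viewer.get_image(name): name is "scene" or "top"; returns the picture (384x512x3 uint8, red, green, blue); there is no depth.
- viewer.get_calibration(name): a dict with "vfov" (degrees; the focal length in pixels is half the picture's height over the tangent of half this angle, whatever the lens; pixels are square), "cx", "cy" (the principal point, pixels), "dist_coeffs" ([k1, k2, p1, p2, k3] as OpenCV has them; the pictures are not rectified), "eye" and "attitude" of the camera in the world. Camera axes: x right, y down, z forward; pixel columns grow to the right and rows downward; lengths in m; the calibration is good to about 2 mm. A picture is of the moment at which its call begins. get_calibration takes no time and is no camera call.
A pose or a line that the arm cannot do raises manip.PlanningError and nothing moves.
- manip.hand_in(): hands the job in; it is judged then, once.
Readings, each from a call of its own:
- manip.current_clock(): time.
- manip.current_q(): joint angles.
- manip.current_joint_velocities(): joint speeds.
- manip.current_tau(): joint torques, N m.
- manip.current_tool_pos(): TCP position.
- manip.current_tcp_rot(): TCP orientation.
- manip.current_force(): force on the tool from outside, world axes, zero at the start.
- manip.current_wrist_torque(): the same for the moment, N m.
- manip.current_finger_gap(): finger opening in m.
- manip.current_gripper_force(): force on a finger pad.
Only numpy, scipy, OpenCV 4.12 (cv2) and the standard library are available. Lean on these libraries where they do the work, as an engineer would, in place of code of your own. Each camera call takes 0.05 s, during which the arm holds its last target. There are 200 camera calls.

### The job

Take the slotted-handle cover off the metal loading block and hang it by its handle on the hook stand, letting go of it there. Then pick up the white combustion boat that lies alone on the bench, carry it over the vial rack, and stop with it level, centred over the block's open pocket and in line with it, about 1 cm above the block without touching it. Finish while still holding it there; the rack, its vials, the square bottle and the white ring must be left alone.

Things in the scene. Friction and masses are not known exactly. Their poses are not given: they have to be found in the camera images.
- block: Aluminium loading block, fixed to the bench, 60 (x) x 100 (y) x 40 mm high with a low screwed foot (6 mm high, 136 mm overall) at each y end. Origin: centre of its underside, on the bench; z up. At the start the cover lies on it.
- pocket (a point): Centre of the pocket's mouth, in the plane of the block's top face, 40 mm above the bench. The oblong pocket is 19 mm (block's x) x 67 mm (block's y) and 15 mm deep; the boat's long way goes along the block's y. Axes as the block's.
- cover: Loose steel cover, about 80 g: plate 44 (x) x 90 (y) x 6 mm, origin at the centre of its underside; an 11 x 56 x 5 mm boss below sits loosely in the pocket. Upright handle on top, 8 mm thick (x), 42 mm wide (y): slot through it along x, 28 mm wide, 6 to 40 mm above the origin; solid grip above it, 40 to 66 mm: pinch that across x, fingertips above the slot. Yaw within 0.04 rad of the block's.
- slot_top (a point): Middle of the upper edge of the slot in the cover's handle, 40 mm above the cover's origin: the edge that rests on the hook's rod.
- hook_stand: Fixed stand: dark base 120 x 80 x 10 mm, bent steel rod 10 mm thick. Origin on the bench under the post. The rod rises to 145 mm, runs level along the stand's -x (towards the robot, give or take its yaw), axis 140 mm above the bench, and ends 90 mm from the post in an upturned tip, top at 157 mm: nothing is higher. The cover hangs on the level part, its x along the stand's x.
- hook_seat (a point): Where to hang: the top of the level rod, 45 mm from the post axis along the stand's -x, 145 mm above the bench; the tip is another 45 mm out and rises 12 mm above this level. Axes as the stand's.
- boat: White ceramic combustion boat lying alone on the bench to the robot's right, the only one outside the tray: 13 (x) x 60 (y) x 10 mm high, 20 g. Origin: centre of its underside, z up. Grasp from above across its 13 mm.
- vial_rack: Obstacle: fixed acrylic rack 66 x 130 mm (long along its y) with end plates 28 mm high and four capped vials standing in a row, tops 52 mm above the bench; it lies between the boat and the block, roughly pointing away from the robot. Origin: centre of its underside. Must not be touched.
- trap_bottle: Bystander: loose white square bottle, 44 x 44 x 84 mm high, upright behind the boat. Origin: centre of its underside.
- ptfe_ring: Bystander: loose white ring, 41 mm across, 18 mm high, on the bench between the block and the hook stand, at the front edge. Origin: centre of its underside.

How it is judged:
On the way:
1. the cover hangs by its handle on the hook, let go, while the boat still lies where it was (contact force between cover and hook_stand above 0.2 N and contact force between cover and the arm below 0.05 N and contact force between cover and the fingers below 0.05 N and x of slot_top in the frame of hook_stand between -0.086 and -0.012 m and y of slot_top in the frame of hook_stand between -0.014 and 0.014 m and z of slot_top in the frame of hook_stand between 0.138 and 0.155 m and angle between cover's own z axis and vertical below 0.35 rad and linear speed of cover below 0.03 m/s and distance of boat from where it was at the start of the episode below 0.02 m), for 0.3 s.
At the end, for the whole second after the job is handed in: Gripper holds the boat still, not touching the block, underside 3 to 25 mm above its top, within 6 mm across and 8 mm along of the pocket centre, in line within 0.14 rad, level within 0.15 rad; the cover hangs by its slot on the level rod, free of the robot (x of boat in the frame of pocket between -0.006 and 0.006 m and y of boat in the frame of pocket between -0.008 and 0.008 m and z of boat in the frame of pocket between 0.003 and 0.025 m and angle between the y axis of boat and the y axis of block, either way round below 0.14 rad and angle between boat's own z axis and vertical below 0.15 rad and contact force between boat and the fingers above 0.5 N and contact force between boat and block below 0.02 N and linear speed of boat below 0.02 m/s and contact force between cover and hook_stand above 0.2 N and contact force between cover and the arm below 0.05 N and contact force between cover and the fingers below 0.05 N and x of slot_top in the frame of hook_stand between -0.086 and -0.012 m and y of slot_top in the frame of hook_stand between -0.014 and 0.014 m and z of slot_top in the frame of hook_stand between 0.138 and 0.155 m and angle between cover's own z axis and vertical below 0.35 rad and linear speed of cover below 0.03 m/s); the arm keeps its last pose, push and grip.
It fails at once if the vial rack or its vials are touched by robot, boat or cover (contact force between vial_rack and the fingers above 0.3 N or contact force between vial_rack and the arm above 0.3 N or contact force between vial_rack and boat above 0.3 N or contact force between vial_rack and cover above 0.3 N).
It fails at once if the square bottle or the white ring is shifted by more than 15 mm or the bottle tipped (distance of any of trap_bottle, ptfe_ring from where it was at the start of the episode above 0.015 m or angle between trap_bottle's own z axis and vertical above 0.3 rad).
It also fails if it takes over 69 s, if anything falls off the work surface, if the arm or the gripper's body presses on something with over 40 N, if the wrist force passes 120 N, or if a joint passes its speed limit or range.

## Working session

There is one attempt and no reset: what is moved stays moved. The work goes in short steps, each a Python script; the robot and the scene stay as the last script left them, time stands still between calls to the robot, and variables do not carry over. Pictures are saved under pics/ and viewed, at most 10 in all, crops included, and the job is handed in when it is done.

```bash
ls; mkdir -p pics
python3 - <<'E'
from bench import manip, effector, viewer
import cv2
for n in("scene","top"):
    im=viewer.get_image(n); cv2.imwrite(f"pics/{n}0.png",im[:,:,::-1]); print(n,viewer.get_calibration(n))
print(manip.current_tcp_rot(),manip.current_clock(),manip.grip_depth)
E
```

```text
pics
scene {'vfov': 53.266059892155, 'cx': 257.5915645126778, 'cy': 186.66958576197825, 'dist_coeffs': array([-0.12697845,  0.        ,  0.        ,  0.        ,  0.        ]), 'eye': array([ 0.11914379, -0.57792702,  0.85057185]), 'attitude': array([ 0.88393328, -0.26827743,  0.11112535, -0.36652468])}
top {'vfov': 52.85751670801765, 'cx': 253.67653825047356, 'cy': 189.86229925711353, 'dist_coeffs': array([-0.12753191,  0.        ,  0.        ,  0.        ,  0.        ]), 'eye': array([0.47334719, 0.06188905, 1.18516489]), 'attitude': array([ 0.70720004, -0.70675286,  0.01021562, -0.0162525 ])}
[ 1.60190793e-01  9.87085686e-01 -8.53703140e-04 -1.74224450e-04] 0.1 0.0188
```

View pics/top0.png

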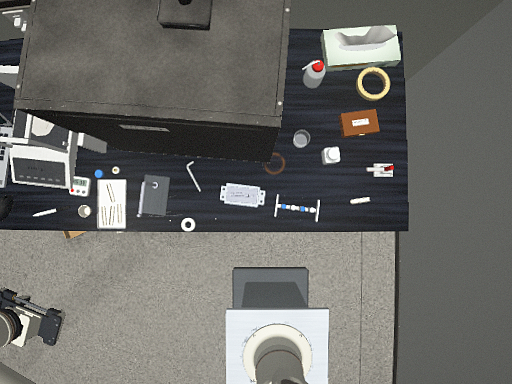

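View pics/scene0.png

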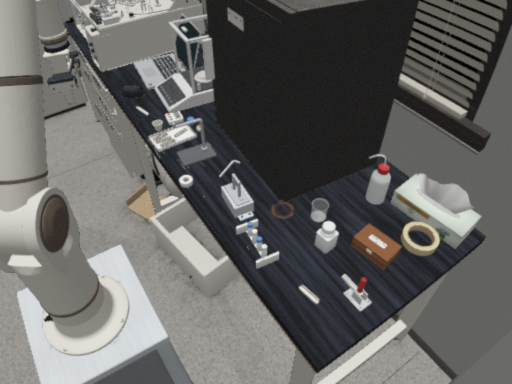

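The top view shows the block and cover at about (243,195), the stand at (154,195), the boat at (360,200), the rack at (297,208), the ring at (188,225) and the bottle at (331,155). The scene view shows the same layout. Next I'll enlarge crops of both views.

```bash
cat > h.py <<'E'
import cv2, numpy as np
from scipy.spatial.transform import Rotation as R
from bench import viewer
CAL={n:viewer.get_calibration(n) for n in("scene","top")}
def KD(n):
    c=CAL[n]; f=192/np.tan(np.radians(c['vfov']/2))
    return np.array([[f,0,c['cx']],[0,f,c['cy']],[0,0,1]]),c['dist_coeffs']
def rays(n,px):
    K,D=KD(n); u=cv2.undistortPoints(np.asarray(px,float).reshape(-1,1,2),K,D)[:,0]
    d=np.c_[u,np.ones(len(u))]@R.from_quat(CAL[n]['attitude']).as_matrix().T
    return CAL[n]['eye'],d
def onz(n,px,z):
    e,d=rays(n,px); return e+d*((z-e[2])/d[:,2:])
def two(pt,ps):
    (a,da),(b,db)=rays('top',[pt]),rays('scene',[ps]); A=np.c_[da[0],-db[0]]
    s=np.linalg.lstsq(A,b-a,rcond=None)[0]; p,q=a+s[0]*da[0],b+s[1]*db[0]
    return (p+q)/2,np.linalg.norm(p-q)
def proj(n,P):
    K,D=KD(n); c=CAL[n]; M=R.from_quat(c['attitude']).as_matrix().T
    return cv2.projectPoints(np.asarray(P,float).reshape(-1,1,3),cv2.Rodrigues(M)[0],-M@c['eye'],K,D)[0][:,0]
E
python3 - <<'E'
import cv2
t=cv2.imread('pics/top0.png');s=cv2.imread('pics/scene0.png')
up=lambda a,k:cv2.resize(a,None,fx=k,fy=k,interpolation=cv2.INTER_CUBIC)
import numpy as np
a=up(t[170:236,130:230],8);cv2.imwrite('pics/c1.png',a)   # stand
a1=up(t[172:222,210:310],8);a2=up(t[190:212,325:425],8);cv2.imwrite('pics/c2.png',np.vstack([a1,a2]))
cv2.imwrite('pics/c3.png',up(s[110:235,145:275],4.8))
E
```

```text
(no output)
```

View pics/c1.png

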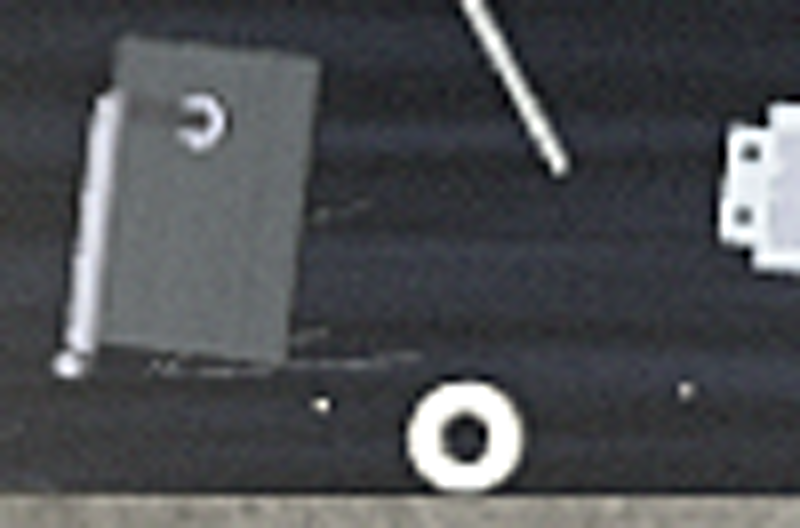

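View pics/c2.png

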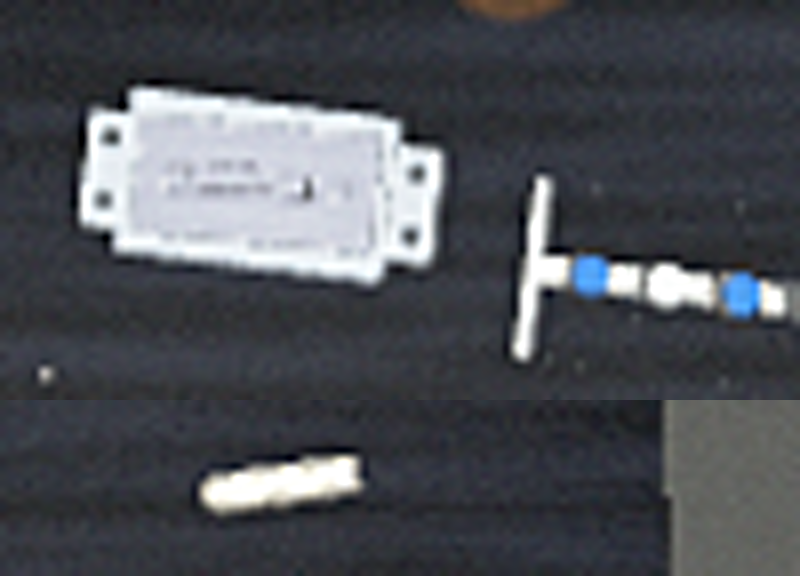

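View pics/c3.png

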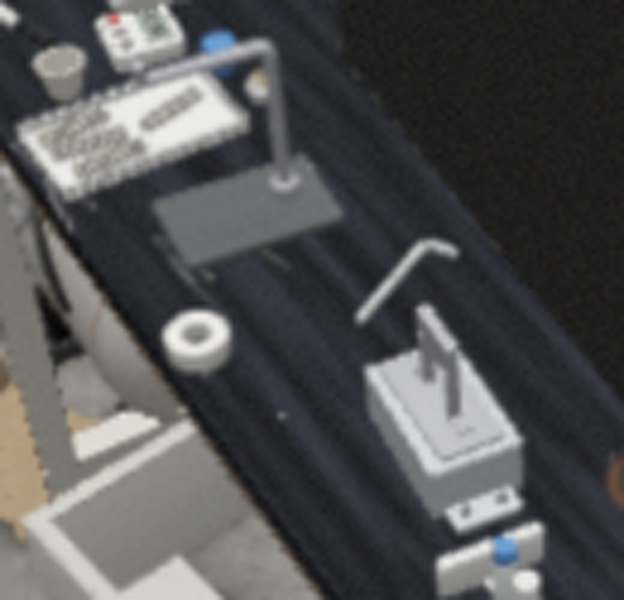

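The crops show the stand with post ring at crop (200,122) and rod running from (108,95) to (70,365). The block's top corners are at (133,90), (400,122), (380,283) and (115,250). The boat lies from (203,490) to (358,470), slightly tilted. Next I'll turn these into positions.

Run:
```python
from h import *
np.set_printoptions(precision=4,suppress=True)
t=cv2.imread('pics/top0.png')
o=lambda p,x,y,k=8:(np.array(p,float)+.5)/k-.5+[x,y]
B=onz('top',o([(133,90),(400,122),(380,283),(115,250)],210,172),.04)
print('blockcorners',B[:,:2],'centre',B.mean(0),'sides',np.linalg.norm(B-np.roll(B,-1,0),axis=1))
S=onz('top',o([(111,136),(103,198),(418,173),(409,235)],210,172),.006); print('screws c',S.mean(0),'yaw y',[np.arctan2(*( (S[i]-S[i+2])[[1,0]]))-np.pi/2 for i in(0,1)])
yy=B[0]+B[3]-B[1]-B[2]; print('block yaw',np.arctan2(yy[1],yy[0])-np.pi/2)
xx=B[0]+B[1]-B[2]-B[3]; print('block yaw x',np.arctan2(xx[1],xx[0]))
P=onz('top',o([(120,38),(320,60),(288,362),(100,343)],130,170),.01); print('base',P[:,:2],P.mean(0),np.linalg.norm(P-np.roll(P,-1,0),axis=1))
xx=P[0]+P[1]-P[2]-P[3]; print('base yaw',np.arctan2(xx[1],xx[0]))
print('post',onz('top',o([(200,122)],130,170),.01), 'post scene',onz('scene',o([(285,180)],145,110,4.8),.01))
E_,T=onz('top',o([(112,95),(70,365)],130,170),.145); print('elbow',E_,'tip',onz('top',o([(70,365)],130,170),.157))
L=onz('top',o([(112,110),(82,345)],130,170),.143); d=L[0]-L[1];print('rod',L,np.arctan2(d[1],d[0]))
print('rodtip scene',proj('scene',T),proj('scene',E_), 'seen elbow',o([(268,45)],145,110,4.8))
# masks: boat
for n,(x0,y0,x1,y1),thr in(('top',(345,190,375,210),120),('scene',(290,280,325,308),120)):
    im=cv2.imread(f'pics/{n}0.png'); g=cv2.resize(im[y0:y1,x0:x1],None,fx=8,fy=8,interpolation=cv2.INTER_CUBIC).min(2)
    c=max(cv2.findContours((g>thr).astype(np.uint8),0,2)[0],key=cv2.contourArea)
    W=onz(n,o(c[:,0],x0,y0),.009 if n=='top' else .005)
    (cx,cy),wh,a=cv2.minAreaRect((W[:,:2]*1000).astype(np.float32)); bx=cv2.boxPoints(((cx,cy),wh,a))
    e=max((bx[1]-bx[0],bx[2]-bx[1]),key=np.linalg.norm); print('boat',n,cx,cy,wh,'yaw',(np.arctan2(e[1],e[0])-np.pi/2))
# rack+ring
for nm,p,z in(('rackplate',[(543,180),(521,355)],.028),('vials',[(590,275),(667,285),(742,293)],.052)): print(nm,onz('top',o(p,210,172),z))
# handle in scene: two-view using grip top; block corners in scene
print('scene blk pred',(proj('scene',B)-[145,110]+.5)*4.8)
```

```text
blockcorners [[0.5372 0.1534]
 [0.5253 0.0542]
 [0.4656 0.0616]
 [0.4777 0.1599]] centre [0.5015 0.1073 0.04  ] sides [0.0999 0.0601 0.099  0.0598]
screws c [0.5026 0.1074 0.006 ] yaw y [np.float64(-0.11942286169887928), np.float64(-0.11940106128584604)]
block yaw -0.12084072004631174
block yaw x -0.11601794847895498
base [[0.5653 0.4091]
 [0.5566 0.3305]
 [0.4407 0.342 ]
 [0.4476 0.4157]] [0.5025 0.3743 0.01  ] [0.0791 0.1165 0.074  0.1178]
base yaw -0.07741684716403538
post [[0.5328 0.3771 0.01  ]] post scene [[0.54   0.3877 0.01  ]]
elbow [0.5352 0.3717 0.145 ] tip [[0.4434 0.3818 0.157 ]]
rod [[0.5302 0.3722 0.143 ]
 [0.4498 0.3819 0.143 ]] -0.12012524699777917
rodtip scene [[173.0263 125.0456]] [[201.0024 117.5458]] seen elbow [[200.4375 118.9792]]
boat top 486.5733947753906 -252.98391723632812 (15.996295928955078, 62.6030158996582) yaw -2.9952626
boat scene 487.357177734375 -254.68673706054688 (17.31878662109375, 63.251033782958984) yaw -2.9991524
rackplate [[0.5041 0.0006 0.028 ]
 [0.4386 0.0089 0.028 ]]
vials [[ 0.4687 -0.0153  0.052 ]
 [ 0.465  -0.0436  0.052 ]
 [ 0.462  -0.0712  0.052 ]]
scene blk pred [[450.3937 338.5862]
 [520.4008 441.4543]
 [429.1361 474.975 ]
 [364.1182 369.3056]]
```

Run:
```python
from h import *
np.set_printoptions(precision=4,suppress=True)
t=cv2.imread('pics/top0.png').astype(int)
# rod centreline: per row weighted column centroid of brightness (top view), z=.143
x0,y0,x1,y1=136,183,146,213
g=np.clip(t[y0:y1,x0:x1].min(2)-110,0,None); pts=[]
for r in range(g.shape[0]):
    if g[r].sum()>60: pts.append(((g[r]*np.arange(x0,x1)).sum()/g[r].sum(),y0+r))
W=onz('top',pts,.143)[:,:2]; f=np.polyfit(W[3:-5,0],W[3:-5,1],1); print('rod x',W[0],W[-1],'slope',f[0],'y@.49',np.polyval(f,.49),'res',(W[:,1]-np.polyval(f,W[:,0])).round(4))
# base right & bottom edges, bottle, red thing
print('bottle top(z.084)',onz('top',[(326,149),(340,149),(340,164),(325,164)],.07)[:,:2],'gadget',onz('top',[(368,166),(393,176)],.03)[:,:2])
print('box front foot',onz('scene',[(290,197),(215,100)],0)[:,:2])
# handle in scene, c3 px
o=lambda p,x,y,k:(np.array(p,float)+.5)/k-.5+[x,y]
print('handle top',onz('scene',o([(423,305),(453,352),(437,330)],145,110,4.8),.106)[:,:2])
from bench import manip
manip_q=lambda v:R.from_matrix(np.c_[np.cross([*v,0],[0,0,-1]),[*v,0],[0,0,-1]]).as_quat()
for nm,p,yaw in(('blk',(.502,.107,.07),np.pi/2-.12),('stand',(.488,.377,.14),np.pi/2-.11),('boat',(.487,-.254,.004),.145),('final',(.502,.107,.053),-.12)):
  for k in(0,np.pi):
    print(nm,k,manip.solve_ik(p,manip_q((np.cos(yaw+k),np.sin(yaw+k)))))
a=cv2.resize(cv2.imread('pics/scene0.png')[165:225,215:260],None,fx=10,fy=10,interpolation=cv2.INTER_CUBIC)
b=cv2.resize(cv2.imread('pics/top0.png')[180:212,215:272],None,fx=6,fy=6,interpolation=cv2.INTER_CUBIC)
b=cv2.convertScaleAbs(b,alpha=2.2,beta=-250); b=cv2.copyMakeBorder(b,0,600-b.shape[0],0,0,0)
cv2.imwrite('pics/c4.png',np.hstack([a,b]))
```

```text
rod x [0.531  0.3737] [0.4517 0.3822] slope -0.10498954277998791 y@.49 0.37849174562990984 res [-0.0005 -0.0007 -0.0005  0.0001  0.0003  0.0002  0.0001 -0.0002 -0.0003
 -0.0004 -0.0005  0.0004  0.0004  0.0001  0.0001 -0.     -0.0002 -0.0003
 -0.0005  0.0004  0.0004  0.0003  0.0002 -0.0001 -0.0004 -0.0003 -0.0005
 -0.0005  0.0003 -0.0003]
bottle top(z.084) [[ 0.6343 -0.1392]
 [ 0.6346 -0.1804]
 [ 0.5906 -0.1798]
 [ 0.5904 -0.1358]] gadget [[ 0.5891 -0.2744]
 [ 0.559  -0.3518]]
box front foot [[0.65   0.0378]
 [0.727  0.6466]]
handle top [[0.5047 0.1269]
 [0.4985 0.083 ]
 [0.5004 0.1039]]
blk 0 [-0.0799  0.4593 -0.2209  2.0142  0.1544  0.6837  1.0522]
blk 3.141592653589793 [-0.4913  0.4615  0.2786  2.0284 -0.1968  0.6767 -1.7772]
stand 0 [-0.4148  0.5309 -0.3835  1.714   0.2364  0.9425  0.5705]
stand 3.141592653589793 [-0.8838  0.5092  0.2428  1.7317 -0.148   0.9186 -2.2614]
boat 0 [ 0.0073  0.6837  0.5451  1.9638 -0.5715  0.6503  1.0648]
boat 3.141592653589793 [-0.3627  1.0102  1.1244  1.9743 -1.1462  0.9944 -1.6431]
final 0 [-0.283   0.4786  0.025   2.0275 -0.0194  0.6357 -0.3651]
final 3.141592653589793 [ 0.1828  0.5425 -0.5472  2.0117  0.4296  0.701   2.3867]
```

View pics/c4.png

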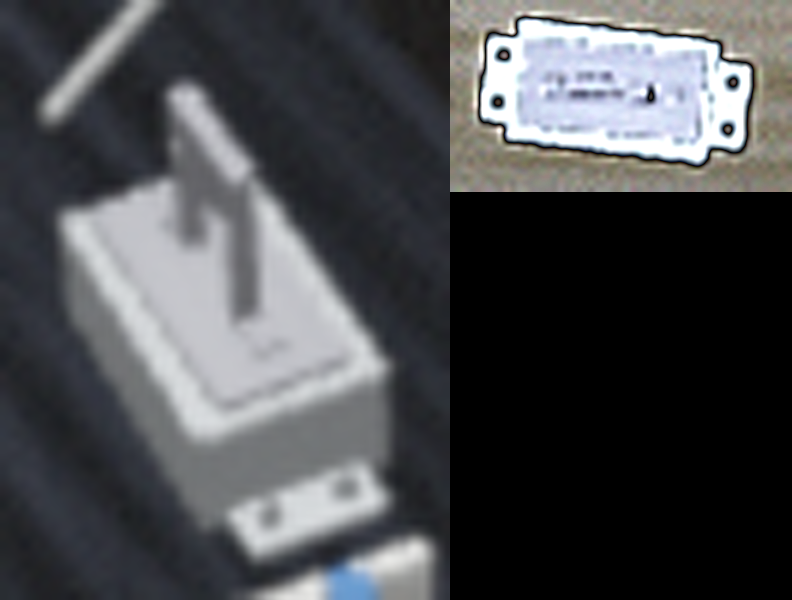

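The handle top centre comes out at about (0.5015, 0.105), which matches the block. The slot is open and the handle is aligned with the block. I'll pinch across the handle's width rather than its thickness. That way, opening the fingers can't hit the rod's upturned tip, and the gripper's wide side stays away from the box behind.

```bash
cat >> h.py <<'E'
def q(yaw):
    y=np.array([np.cos(yaw),np.sin(yaw),0]); z=np.array([0,0,-1.])
    return R.from_matrix(np.c_[np.cross(y,z),y,z]).as_quat()
E
python3 - <<'E'
from h import *
from bench import manip, effector
np.set_printoptions(precision=4,suppress=True)
qb=q(np.pi/2-.12)
manip.move_pose([.5015,.106,.20],qb)
manip.servo_line([.5015,.106,.071],vel=.1)
effector.close(25)
print('gap',manip.current_finger_gap(),manip.current_gripper_force(),manip.current_tool_pos())
manip.servo_line([.5015,.106,.20],vel=.1)
print('gap',manip.current_finger_gap(),manip.current_force(),manip.current_tool_pos(),manip.current_clock())
E
```

```text
gap 0.04177316912978902 25.000018179416656 [0.5015 0.1061 0.071 ]
gap 0.04160403409097319 [-0.0227 -0.7029 -1.1065] [0.501  0.1059 0.1993] 5.9333
```

Run:
```python
from h import *
from bench import manip, effector, viewer
np.set_printoptions(precision=4,suppress=True)
th=-.105; qs=q(np.pi/2+th)
rod=lambda s:np.array([.533+s*np.cos(th),.374+s*np.sin(th)])
manip.servo_line([*rod(-.14),.22],ori=qs,vel=.12)
manip.servo_line([*rod(-.14),.154],vel=.1)
print(manip.current_tool_pos(),manip.current_finger_gap(),manip.current_clock())
ims=[]
for n,(x,y) in(('scene',(130,90)),('top',(115,165))):
    im=viewer.get_image(n)[:,:,::-1]; ims.append(cv2.resize(im[y:y+75,x:x+100],None,fx=8,fy=8,interpolation=cv2.INTER_CUBIC)); cv2.imwrite(f'pics/{n}1.png',im)
cv2.imwrite('pics/d1.png',cv2.resize(np.vstack(ims),(400,600)) if 0 else ims[0])
```

```text
[0.3941 0.3891 0.1544] 0.04183315438856201 9.4167
```

View pics/d1.png

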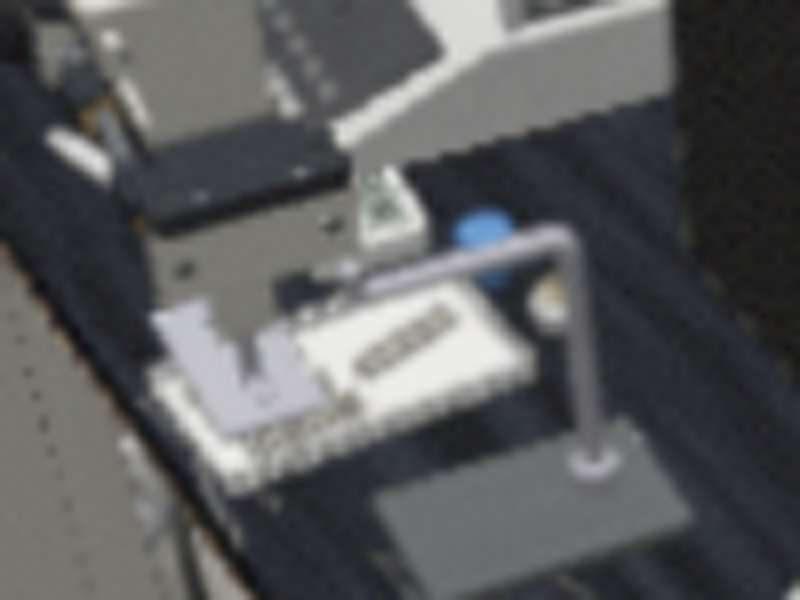

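The cover hangs level in the gripper at crop (240,370), just outside the rod's tip at (345,270). Next I'll thread the slot over the rod, watching the force.

Run:
```python
from h import *
from bench import manip, effector, viewer
np.set_printoptions(precision=4,suppress=True)
th=-.105
rod=lambda s:np.array([.533+s*np.cos(th),.374+s*np.sin(th)])
f0=manip.current_force(); ok=True
for s in(-.115,-.1,-.09,-.08,-.065,-.047):
    manip.servo_line([*rod(s),.154],vel=.06); df=manip.current_force()-f0; print(s,df,manip.current_clock())
    if np.linalg.norm(df)>3: ok=False;break
if ok:
    for z in(.146,.141,.138,.136,.1345,.133):
        manip.servo_line([*rod(s),z],vel=.05); df=manip.current_force()-f0; print(z,df)
        if df[2]>2: break
print(manip.current_tool_pos(),manip.current_finger_gap())
for n in('scene','top'): cv2.imwrite(f'pics/{n}2.png',viewer.get_image(n)[:,:,::-1])
```

```text
-0.115 [-0.6048  0.3222  0.8218] 10.0833
-0.1 [-1.0096 -0.251   1.0667] 10.4833
-0.09 [-0.3681 -0.9952  0.3277] 10.8
-0.08 [-1.0905  0.8254  0.8505] 11.1167
-0.065 [-0.6356 -0.0398  0.2817] 11.5167
-0.047 [-0.0339  0.1572  0.4936] 11.9667
0.146 [-0.2005  0.1429  0.974 ]
0.141 [-0.9626  0.4239  0.5095]
0.138 [-0.2541  0.092  -0.5975]
0.136 [ 0.169  -0.0209 -0.0479]
0.1345 [-2.193  -2.6918  8.2235]
[0.4864 0.379  0.1357] 0.0419867879803208
```

Contact came at z ≈ 0.1355, and I expected 0.136. I'll release, rise and look.

Run:
```python
from h import *
from bench import manip, effector, viewer
np.set_printoptions(precision=4,suppress=True)
effector.open_jaws(); manip.sleep(.3)
p=np.array(manip.current_tool_pos()); manip.servo_line([p[0],p[1],.28],vel=.12)
print(manip.current_finger_gap(),manip.current_clock())
manip.move_pose([.45,-.1,.25],q(.1)); 
manip.move_pose([.487,-.254,.15],q(.145)); print(manip.current_clock())
im=viewer.get_image('scene')[:,:,::-1]; t=viewer.get_image('top')[:,:,::-1]
cv2.imwrite('pics/scene3.png',im);cv2.imwrite('pics/top3.png',t)
cv2.imwrite('pics/d3.png',np.hstack([cv2.resize(im[100:200,145:211],None,fx=6,fy=6,interpolation=2),cv2.resize(t[130:230,340:406],None,fx=6,fy=6,interpolation=2)]))
```

```text
0.09206306084048764 15.9833
18.5083
```

View pics/d3.png

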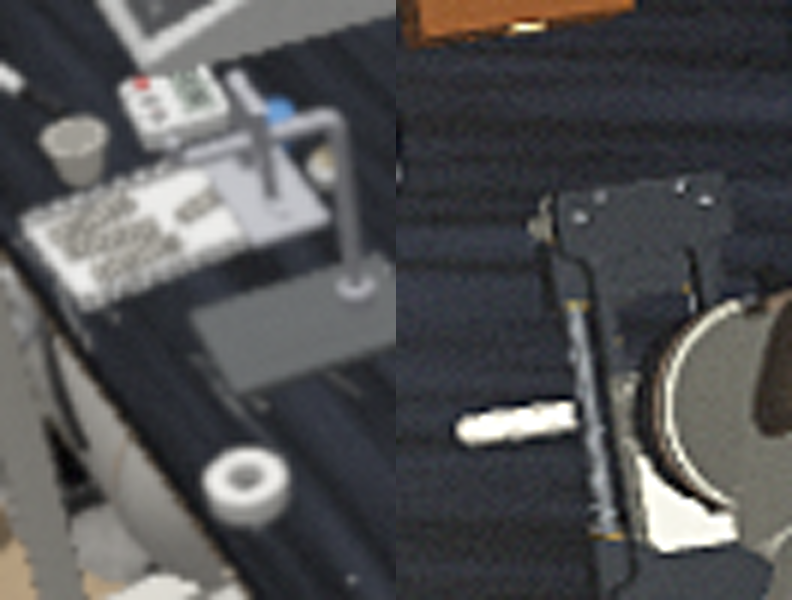

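The cover hangs on the rod at crop (255,150) with the ring untouched, and the boat is where it was. Next is the boat.

Run:
```python
from h import *
from bench import manip, effector, viewer
np.set_printoptions(precision=4,suppress=True)
f0=manip.current_force()
for z in(.06,.03,.015,.005):
    manip.servo_line([.487,-.2535,z],vel=.07); df=manip.current_force()-f0; print(z,df)
    if np.linalg.norm(df)>4: break
effector.close(15)
print('gap',manip.current_finger_gap(),manip.current_gripper_force(),manip.current_tool_pos())
manip.servo_line([.487,-.2535,.15],vel=.08)
print('gap',manip.current_finger_gap(),manip.current_gripper_force(),manip.current_clock())
manip.servo_line([.487,-.2535,.17],vel=.08)
manip.servo_line([.502,.107,.17],ori=q(-.12),vel=.12)
manip.servo_line([.502,.107,.085],vel=.08)
print(manip.current_tool_pos(),manip.current_finger_gap(),manip.current_clock())
im=viewer.get_image('scene')[:,:,::-1]; t=viewer.get_image('top')[:,:,::-1]
cv2.imwrite('pics/scene4.png',im);cv2.imwrite('pics/top4.png',t)
cv2.imwrite('pics/d4.png',np.hstack([cv2.resize(im[155:230,205:255],None,fx=8,fy=8,interpolation=2),cv2.resize(t[160:235,218:268],None,fx=8,fy=8,interpolation=2)]))
```

```text
0.06 [-0.6938 -0.1784  0.8375]
0.03 [-0.4297  0.1455  0.3091]
0.015 [-0.6435  0.6526  0.3331]
0.005 [-0.9311  0.8403  0.4159]
gap 0.012033542752595588 14.999515861272812 [ 0.4869 -0.2535  0.005 ]
gap 0.012513622071463597 14.999632090330124 24.4417
[0.5025 0.1071 0.0855] 0.012367004588869537 29.2083
```

View pics/d4.png

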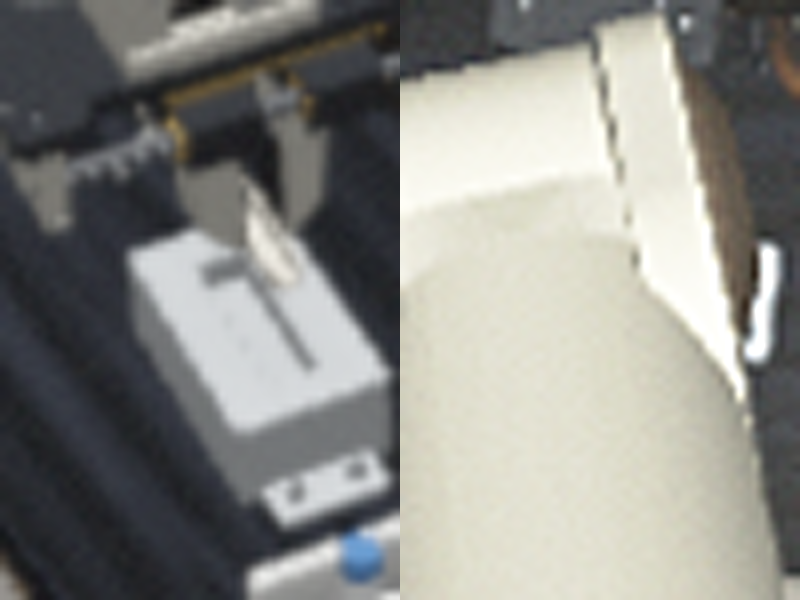

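The boat is held over the pocket, with its near end at crop (285,275), and looks in line. I'll lower it and check that end against the prediction.

Run:
```python
from h import *
from bench import manip, effector, viewer
np.set_printoptions(precision=4,suppress=True)
manip.servo_line([.502,.107,.056],vel=.05); manip.sleep(.5)
p=np.array(manip.current_tool_pos()); y=R.from_quat(manip.current_tcp_rot()).as_matrix()[:,1]; print(p,y,manip.current_finger_gap(),manip.current_clock())
im=np.ascontiguousarray(viewer.get_image('scene')[:,:,::-1]); cv2.imwrite('pics/scene5.png',im)
c=p+[0,0,-.005]; l=np.array([-y[1],y[0],0]); l*=np.sign(l[1])
o=np.array([205,155]); a=cv2.resize(im[155:230,205:255],None,fx=8,fy=8,interpolation=2)
x=np.array([y[0],y[1],0])
# predicted boat near end (3 points: bottom end, top corners) and pocket mouth outline corners
bc=np.array([.502,.107,.04]); by=np.array([np.sin(.12),np.cos(.12),0]); bx=np.array([np.cos(.12),-np.sin(.12),0])
for P,col in((c-.03*l,(0,0,255)),(c-.03*l+.01*np.array([0,0,1]),(0,255,0)),*[(bc+i*.0335*by+j*.0095*bx,(255,0,0)) for i in(-1,1) for j in(-1,1)]):
    cv2.drawMarker(a,tuple(int(v) for v in ((proj('scene',P)[0]-o+.5)*8)),col,1,14)
cv2.imwrite('pics/d5.png',a)
```

```text
[0.5021 0.107  0.0561] [ 0.9928 -0.1197  0.0002] 0.012034683810998963 30.5417
```

View pics/d5.png

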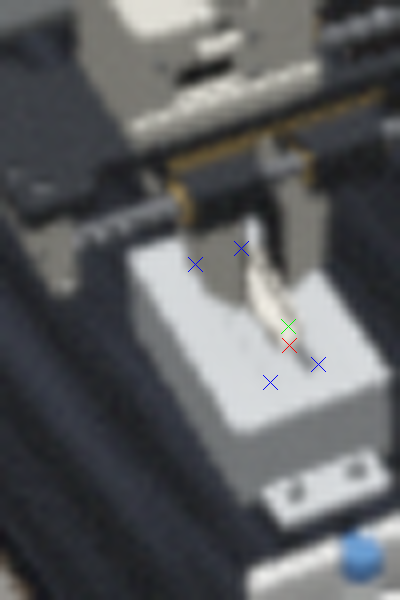

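The boat's near end at about (293,343) agrees within about 2 mm with the prediction of (289,345). The pocket corners also match the outline. The boat is clear of the block, so I'm handing in.

```bash
python3 -c "
from bench import manip
print(manip.hand_in(), manip.current_clock())"
```

```text
the job is handed in; nothing more can be done
the job is handed in; nothing more can be done
```

I've handed in the job with the cover hanging free on the hook and the boat held level, in line and about 1 cm above the pocket, at about 31 s of the 69 s allowed; the hand-in returned no verdict.

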